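Sort the dispensing desk into its trays

ROBOT

A 7-joint arm with a two-finger parallel gripper is mounted at the origin on a cart in front of the work surface, level with it; the furniture and walls round the work are solid. World frame = base frame: x ahead of the robot, y to its left, z up, the work surface at z = 0. Lengths are in mm, angles in degrees, forces in N, time in s.
With the tool pointing down it reaches from about 400 to 875 mm from the base axis. Payload 6.5 kg.
Tool frame: the origin (TCP) lies midway between the tips of the shut fingers; the grasp point (between the pads) lies 19 mm behind it; z points along the fingers, y is the line along which they close (so a half turn about z gives the same grasp; the last joint's range is limited). The gripper opens to 85 mm and grips with 20 to 120 N. Pads are 22 mm wide; open, the fingers measure 114 mm over their backs; the gripper's body (76 mm by 85 mm) begins 54 mm behind the grasp point. The pads swing forward as they close: fully open they stand 13 mm farther back than shut.
Start: joints at [-74.267, 30.733, -0.252, 88.115, 0.149, 61.152, -4.079], TCP at [217.252, 612.611, 231.29] pointing down, gripper open.
Joint ranges: [-154.64, 154.64], [-21.42, 123.67], [-72.66, 72.17], [13.99, 137.28], [-74.86, 254.86], [10.95, 109.41], [-158.01, 158.01]. Speed limits (degrees/s): [136.94, 136.94, 180, 180, 180, 180, 180].

INTERFACE

Orientations are given as [roll, pitch, yaw] about the fixed x, y, z axes, in that order (R = Rz(yaw) Ry(pitch) Rx(roll)).
In Python, from rig import robot, cams gives the robot as it stands.
- The arm moves only by the tool move_arm, never from a script. Its argument "motion" is a list that holds one entry, the list of rows, each a list of 7 numbers: the shift along the world's x, y, z in m, then the turn, a rotation vector about the world's x, y, z in rad, then the opening, from 0 (shut) to 1 (fully open). A call has 1 to 20 rows; each row is the pose to reach, as a shift and turn from the pose commanded when the call began; what a row does not reach only later rows make up. A row lasts 1/12 s, in which the tool goes at most 41.7 mm and 7.16 degrees, less where a joint would pass 70% of its speed; a pose out of reach is approached as far as the arm can. A call with a gripper value outside its range is refused whole. The fingers move at their own pace and stop on an object; "newtons" is the grip in N (left out, the last holds). Time passes only in rows, so rows that repeat a pose let the fingers close. It gives the time, the measured TCP pose, the force, the opening and the grip force at its end, in the units of the state.
- robot.observe(): the state, without advancing time (a new reading comes with each control period).
- cams.read_camera(name): name is "scene" or "top" or "wrist"; returns a dict with "color" (400x640x3 uint8, red, green, blue), "mtx" (3x3 intrinsics, pixels), "world_from_camera" (4x4, takes a point from camera to world coordinates); the wrist camera has in their place "T_tool_cam" (4x4, takes a point from camera to tool coordinates, whose origin is the TCP and whose axes are the flange's). Camera axes: x right, y up, looking along -z (the intrinsics and any distortion apply to the point x, -y, -z); pixel columns grow to the right and rows downward; lengths in mm; the calibration is good to about 2 mm. The wrist camera is an equidistant fisheye: a pixel r from the principal point sees the ray r / f radians off the axis. A picture is of the moment at which its call begins: read the wrist's pose just before it. There is no depth.
- robot.finish_job(): hands the job in; it is judged then, once.
The state is a dict: "time": time; "joint_pos": joint angles; "qd": joint speeds; "joint_torque": joint torques, N m; "position": TCP position; "tcp_rot": TCP orientation; "wrist_force": force on the tool from outside, world axes, zero at the start; "wrist_torque": the same for the moment, N m; "width": opening from 0.0 (shut) to 1.0 (fully open); "grip_force": force on a finger pad.
Only numpy, scipy, OpenCV 4.12 (cv2) and the standard library are available. Lean on these libraries where they do the work, as an engineer would, in place of code of your own. Each camera call takes 0.05 s, during which the arm holds its last target. There are 200 camera calls.

TASK

Clear up the dispensing table by sorting the five loose things into the three grey trays: the pink-and-white carton flat in the undivided tray, one rubber stamp in each of the two equal bays of the small tray (either way round), and the two bottles in the tray with unequal bays, the wide white bottle in its larger bay and the slim brown one in its smaller bay. Everything must stand upright or lie flat on the floor of its bay and be let go; leave the tape roll and the ink pad where they are.

Things in the scene. Friction and masses are not known exactly. Their poses are not given: they have to be found in the camera images.
- wide_bottle_mid (a point): White upright bottle with a blue cap, the wider of the two: body 52 mm diameter and 66 mm high, cap 38 mm diameter, 80 mm high in all, about 0.09 kg. The point is on its axis half-way up, 40 mm over its underside; z is up. It can be gripped across the body from any side.
- slim_bottle_mid (a point): Brown (amber) upright bottle with a black cap, the slimmer of the two: body 38 mm diameter and 62 mm high, cap 28 mm diameter, 75 mm high in all, about 0.09 kg. The point is on its axis half-way up, 37.5 mm over its underside; z is up. It can be gripped across the body from any side.
- brown_stamp_mid (a point): Brown wooden rubber stamp standing on its foot: foot 22 mm along x, 42 mm along y, 14 mm high; above it an upright round handle up to 24 mm thick, waisted below, to a height of 64 mm; 0.035 kg. The point is on the handle's axis half-way up, 32 mm over the underside; z is up. Grip the handle about 45 mm over the underside, from any side.
- black_stamp_mid (a point): Black rubber stamp, of the same shape and size as the brown one: foot 22 mm along x, 42 mm along y, 14 mm high; upright handle up to 24 mm thick, waisted below, to a height of 64 mm; 0.035 kg. The point is on the handle's axis half-way up, 32 mm over the underside; z is up.
- carton_mid (a point): Closed pink-and-white tablet carton lying flat: 50 mm along x, 105 mm along y (its long way), 45 mm high, 0.05 kg. The point is its centre, 22.5 mm over its underside; z is up. Grip it across x.
- bottle_tray: Shallow grey plastic tray, fixed to the table, with two unequal bays side by side along its y. Outside 86 mm (x) by 147 mm (y), rims and divider 15 mm high and 3 mm thick, floor 3 mm thick. Origin: centre of its underside, on the table; z up. Inside, both bays are 80 mm long in x (-40 to 40). The larger bay is 80 mm wide, centre at y = +31.5 mm; the smaller is 58 mm wide, centre at y = -40.5 mm.
- stamp_tray: The smallest shallow grey plastic tray, fixed to the table, with two equal bays side by side along its y. Outside 71 mm (x) by 109 mm (y), rims and divider 15 mm high and 3 mm thick, floor 3 mm thick. Origin: centre of its underside, on the table; z up. Each bay is 65 mm (x) by 50 mm (y) inside, centres at y = +26.5 mm and y = -26.5 mm. The foot of a stamp fits with its long way along the tray's x.
- carton_tray: Shallow grey plastic tray without divider, fixed to the table. Outside 81 mm (x) by 136 mm (y), rims 15 mm high and 3 mm thick, floor 3 mm thick. Origin: centre of its underside, on the table; z up. Inside 75 mm (x) by 130 mm (y), so the carton lies in it with its long way along the tray's y.
- tape: Bystander: roll of masking tape lying flat, 102 mm diameter, 18 mm high; origin at the centre of its underside. Leave it alone.
- ink_pad: Bystander: closed red ink pad, 68 mm (x) by 103 mm (y), 15 mm high; origin at the centre of its underside. Leave it alone.
Not all that is in view belongs to the job. Leave any purple or red look-alike of the part that bears wide_bottle_mid alone.

How it is judged:
By the outcome, as a careful person would: the job done as asked, in the order asked, and still so for the second after the job is handed in, with the robot touching nothing.
It also fails if it takes over 125 s, if anything falls off the work surface, if the arm or the gripper's body presses on something with over 40 N, if the wrist force passes 120 N, or if a joint passes its speed limit or range.

## Working session

There is one attempt and no reset: what is moved stays moved. The work goes in short steps, Python scripts to look and compute and a tool call to move; the robot and the scene stay as the last step left them, time stands still between calls to the robot, and variables do not carry over. Pictures are saved under pics/ and viewed, at most 14 in all, crops included, and the job is handed in when it is done.

Besides the shell and the picture viewer there is one more tool, called in YAML: its name, and indented under it one key for each argument. move_arm: Moves the arm, as the interface text tells. Its arguments: {"type":"object","properties":{"motion":{"type":"array"},"newtons":{"type":"number"}},"required":["motion"]}

```bash
ls; mkdir -p pics; python3 - <<'E'
from rig import robot,cams
import cv2
s=robot.observe();print(s)
for n in("top","scene"):
    c=cams.read_camera(n);cv2.imwrite(f"pics/{n}0.png",c["color"][:,:,::-1]);print(c["mtx"].tolist(),c["world_from_camera"].round(4).tolist(),[k for k in c])
E
```

```text
pics
{'time': 0.0, 'joint_pos': array([-74.26659707,  30.77752876,  -0.25447055,  88.16802917,
         0.1482559 ,  61.15240898,  -4.08063835]), 'qd': array([ 0.00279526,  0.09139973, -0.00611612,  0.10563973, -0.02002782,
        0.03426708, -0.08893155]), 'joint_torque': array([-1.77437182e-04, -5.83403993e+01,  1.04819756e+00, -2.59099191e+01,
        1.22614906e-02,  9.57964745e-03, -6.70137268e-06]), 'position': array([217.06365029, 612.03828808, 230.43086497]), 'tcp_rot': array([-1.79902577e+02,  6.47143607e-03,  1.60476348e+02]), 'wrist_force': array([-0.28458296, -0.53620803, -0.73107768]), 'wrist_torque': array([-0.01389612, -0.00120997,  0.01622418]), 'grip_force': 0.0, 'width': 0.9957024827902035}
[[361.940255885131, 0.0, 315.77917311928894], [0.0, 361.940255885131, 198.6786082222927], [0.0, 0.0, 1.0]] [[-0.0294, 0.9827, -0.1827, 364.9917], [-0.9991, -0.0342, -0.0235, 167.3956], [-0.0294, 0.1819, 0.9829, 1251.1726], [0.0, 0.0, 0.0, 1.0]] ['color', 'mtx', 'world_from_camera']
[[406.5936839121358, 0.0, 326.5226520006171], [0.0, 406.5936839121358, 193.41740067811915], [0.0, 0.0, 1.0]] [[0.8787, 0.3246, -0.35, 237.2748], [-0.477, 0.6256, -0.6173, -475.3874], [0.0186, 0.7094, 0.7046, 828.0533], [0.0, 0.0, 0.0, 1.0]] ['color', 'mtx', 'world_from_camera']
```

View pics/top0.png

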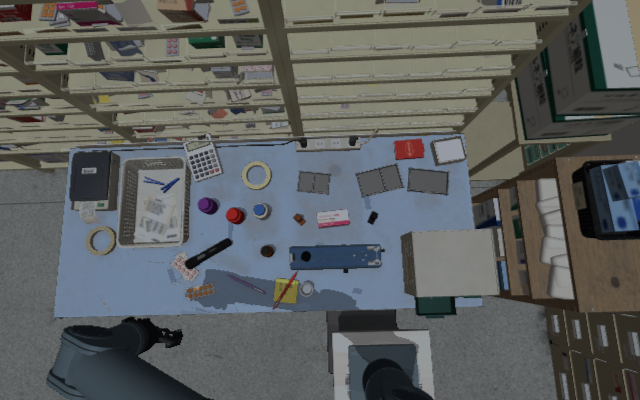

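View pics/scene0.png

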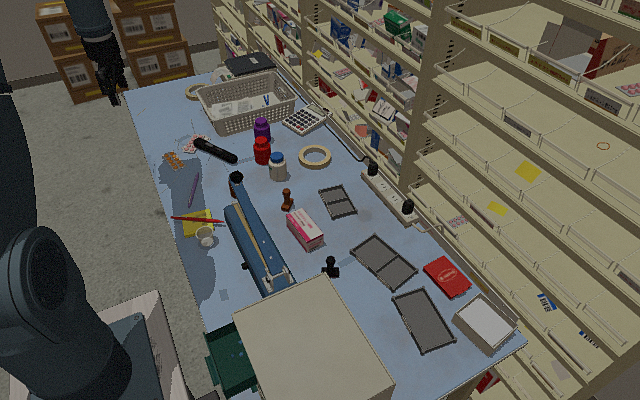

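Top view: the white bottle with blue cap is at about (261,211), its look-alikes red (235,215) and purple (207,206). The brown bottle is near (267,251), stamps at (299,218) and (373,217), the carton at (333,218), trays at (314,182), (380,180) and (428,181). I'll check these in a close crop.

```bash
python3 - <<'E'
import cv2
a=cv2.imread("pics/top0.png")[140:285,225:465];cv2.imwrite("pics/c1.png",cv2.resize(a,None,fx=3.33,fy=3.33,interpolation=cv2.INTER_CUBIC))
a=cv2.imread("pics/scene0.png")[130:360,210:470];cv2.imwrite("pics/c2.png",cv2.resize(a,None,fx=2.6,fy=2.6,interpolation=cv2.INTER_CUBIC))
E
```

```text
(no output)
```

View pics/c1.png

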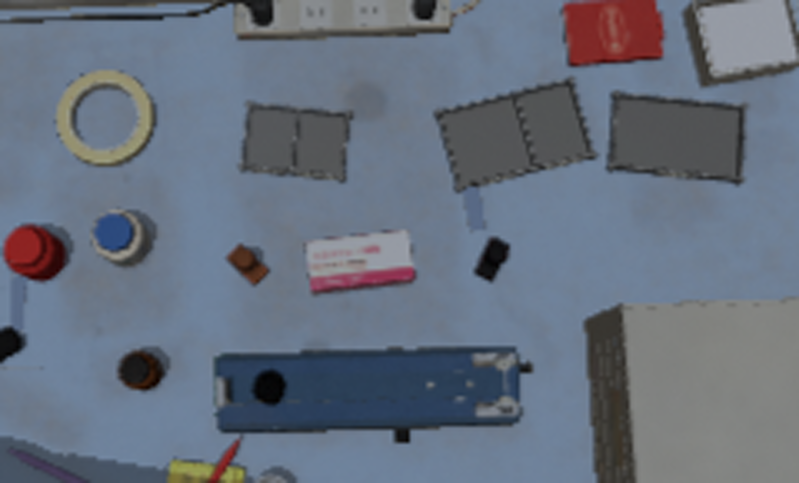

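View pics/c2.png

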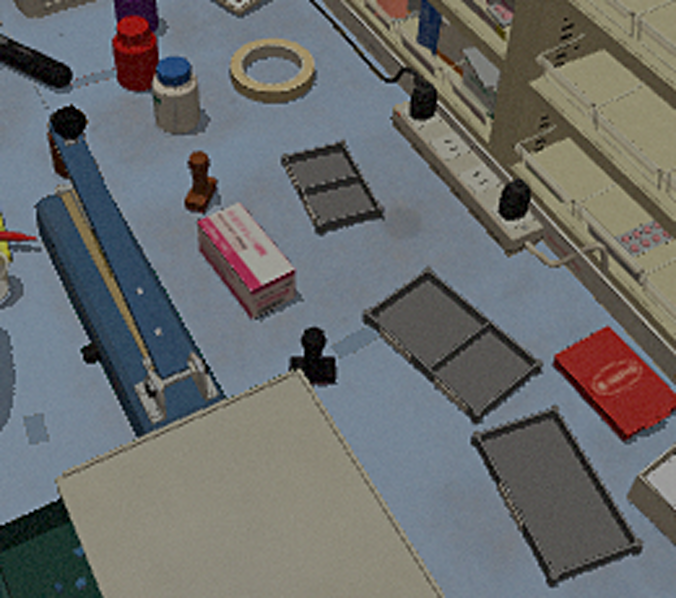

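The crops confirm the white bottle with blue cap (c1 (114,232)), brown bottle (135,370), brown stamp (245,257), black stamp (495,248) and carton (360,260). They also show a tall stapler with a raised arm and knob at (268,387), and a big box. Next I compute positions.

```bash
cat > h.py <<'E'
import numpy as np, cv2
from rig import robot,cams
from scipy.spatial.transform import Rotation as R
CAL={"top":([[361.940255885131,0,315.77917311928894],[0,361.940255885131,198.6786082222927]],[[-0.0294,0.9827,-0.1827,364.9917],[-0.9991,-0.0342,-0.0235,167.3956],[-0.0294,0.1819,0.9829,1251.1726]]),
"scene":([[406.5936839121358,0,326.5226520006171],[0,406.5936839121358,193.41740067811915]],[[0.8787,0.3246,-0.35,237.2748],[-0.477,0.6256,-0.6173,-475.3874],[0.0186,0.7094,0.7046,828.0533]])}
def ray(n,u,v):
    K,T=map(np.array,CAL[n]);d=T[:,:3]@[(u-K[0,2])/K[0,0],-(v-K[1,2])/K[1,1],-1];return T[:,3],d/np.linalg.norm(d)
def at(n,u,v,h):
    o,d=ray(n,u,v);return (o+d*(h-o[2])/d[2])
def c1(x,y,h):return at("top",225+(x-1)/3.33,140+(y-1)/3.33,h).round(1)
def c2(x,y,h):return at("scene",210+x/2.6,130+y/2.6,h).round(1)
def tri(a,b):
    (o,d),(p,e)=a,b;t,s=np.linalg.lstsq(np.c_[d,-e],p-o,rcond=None)[0];A=o+t*d;B=p+s*e;return ((A+B)/2).round(1),np.linalg.norm(A-B).round(1)
def wrist(name):
    s=robot.observe();c=cams.read_camera("wrist");cv2.imwrite(f"pics/{name}.png",c["color"][:,:,::-1]);np.savez(f"pics/{name}.npz",mtx=c["mtx"],T=c["T_tool_cam"],p=s["position"],r=s["tcp_rot"]);return c,s
def wat(name,u,v,h):
    z=np.load(f"pics/{name}.npz");K=z["mtx"];q=np.array([(u-K[0,2])/K[0,0],(v-K[1,2])/K[1,1]]);th=np.hypot(*q)
    c=np.r_[q/max(th,1e-9)*np.sin(th),np.cos(th)]*[1,-1,-1]
    W=R.from_euler("xyz",z["r"],degrees=True).as_matrix();T=z["T"]
    o=W@T[:3,3]+z["p"];d=W@T[:3,:3]@c;return (o+d*(h-o[2])/d[2]).round(1)
E
python3 - <<'E'
from h import *
print("white",c1(114,232,80),c2(175,67,80));print("brownb",c1(135,370,75));print("bst",c1(245,257,64),c2(199,160,64));print("kst",c1(496,250,64),c2(312,335,64))
P={"stamp":[(247,102),(351,111),(346,181),(241,170)],"bottle":[(434,113),(573,80),(595,157),(457,190)],"carton":[(612,93),(746,103),(741,182),(608,168)]}
for k,v in P.items():
    q=np.array([c1(*p,15) for p in v])[:,:2];y=(q[0]-q[1])+(q[3]-q[2]);x=(q[0]-q[3])+(q[1]-q[2])
    print(k,q.mean(0),"yaw",np.degrees(np.arctan2(-y[0],y[1])),np.degrees(np.arctan2(x[1],x[0])),np.linalg.norm(x)/2,np.linalg.norm(y)/2)
print("carton top",[c1(*p,45) for p in[(305,241),(407,230),(412,270),(312,280)]])
print("carton c2",[c2(*p,45) for p in[(235,203),(297,268),(250,287),(199,225)]])
u=lambda x,y:ray("top",225+(x-1)/3.33,140+(y-1)/3.33)
w=lambda x,y:ray("scene",210+x/2.6,130+y/2.6)
print("knob",tri(u(268,387),w(68,122)),"box",tri(u(625,307),w(298,372)), "stapler back", c1(217,360,60),c1(518,350,60))
c,s=wrist("w0");print(c["mtx"].tolist(),c["T_tool_cam"].round(3).tolist())
E
```

```text
white [553.5 383.4  80. ] [556.6 379.8  80. ]
brownb [418.  363.9  75. ]
bst [526.4 255.5  64. ] [525.3 249.5  64. ]
kst [525.1   6.8  64. ] [522.2   3.   64. ]
stamp [654.525 202.725] yaw -7.661375767892867 -6.11141655726794 74.67439320141811 110.63762922261122
bottle [652.725 -26.525] yaw 11.633082053700617 12.387139615110804 85.54136426314466 149.52131955008957
carton [ 644.95 -194.35] yaw -7.408146827149915 -8.11056082029123 82.92948812093316 138.05234514487609
carton top [array([543.3, 195.9,  45. ]), array([551. ,  92.5,  45. ]), array([510.3,  89.3,  45. ]), array([503.5, 190. ,  45. ])]
carton c2 [array([539. , 194.2,  45. ]), array([554.4,  90.2,  45. ]), array([504.3,  90.3,  45. ]), array([494.3, 183.8,  45. ])]
knob (array([394.8, 228.5, 188.9]), np.float64(0.5)) box (array([456. , -89.6, 173.2]), np.float64(0.8)) stapler back [425.9 285.5  60. ] [426.5  -9.4  60. ]
[[309.70691628693146, 0.0, 322.8247393068142], [0.0, 309.70691628693146, 199.95688550532327], [0.0, 0.0, 1.0]] [[-0.0, 0.962, 0.272, 69.651], [1.0, 0.0, -0.0, 0.089], [-0.0, 0.272, -0.962, -143.291], [0.0, 0.0, 0.0, 1.0]]
```

move_arm:
  motion:
    - [[0.03,-0.045,0.03,0,0,-0.12,1],[0.308,-0.471,0.05,0,0,-1.152,1],[0.308,-0.471,0.05,0,0,-1.152,1],[0.308,-0.471,0.05,0,0,-1.152,1],[0.308,-0.471,0.05,0,0,-1.152,1],[0.308,-0.471,0.05,0,0,-1.152,1],[0.308,-0.471,0.05,0,0,-1.152,1],[0.308,-0.471,0.05,0,0,-1.152,1],[0.308,-0.471,0.05,0,0,-1.152,1],[0.308,-0.471,0.05,0,0,-1.152,1],[0.308,-0.471,0.05,0,0,-1.152,1],[0.308,-0.471,0.05,0,0,-1.152,1],[0.308,-0.471,0.05,0,0,-1.152,1],[0.308,-0.471,0.05,0,0,-1.152,1],[0.308,-0.471,0.05,0,0,-1.152,1],[0.308,-0.471,0.05,0,0,-1.152,1],[0.308,-0.471,0.05,0,0,-1.152,1],[0.308,-0.471,0.05,0,0,-1.152,1]]

```text
time: 1.65
position: [524.4, 143.3, 281.0]
tcp_rot: [-179.9, -0.0, 94.6]
wrist_force: [-0.2, -0.1, -0.1]
width: 1.0
grip_force: 0.0
```

```bash
python3 - <<'E'
from h import *
c,s=wrist("w1");print(s["position"],s["tcp_rot"],s["joint_pos"].round(0),s["qd"].round(1))
E
```

```text
[524.36794685 143.33246076 280.96727222] [-1.79946127e+02 -3.36052492e-02  9.46208740e+01] [-40.  18.  25. 102.  -9.  61.  -7.] [-0.4 -0.1  0.1 -0.1  0.1 -0.1  0.2]
```

View pics/w1.png

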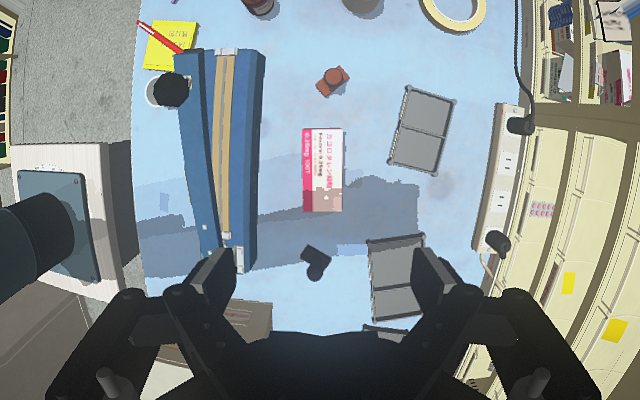

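Wrist view: the carton top spans (303,129)-(344,212). The brown stamp is at (335,75), the black stamp at (318,256), the stamp tray at (423,130). The stapler's arm and knob are well to the left.

```bash
python3 - <<'E'
from h import *
W=lambda u,v,h:wat("w1",u,v,h)
q=np.array([W(*p,45) for p in[(303,129),(345,129),(344,212),(304,212)]]);print(q,q.mean(0))
print("bst top",W(337,75,64),"foot",[W(*p,14) for p in[(315,84),(326,97)]])
print("kst top",W(313,254,64),"foot far",[W(*p,14) for p in[(307,275),(320,281)]])
print("stray",[W(*p,15) for p in[(405,87),(456,95),(437,175),(389,160)]])
E
```

```text
[[495.2 193.3  45. ]
 [546.2 197.5  45. ]
 [555.   92.   45. ]
 [503.6  87.8  45. ]] [525.   142.65  45.  ]
bst top [530.3 260.3  64. ] foot [array([504.4, 252.5,  14. ]), array([520.1, 236.4,  14. ])]
kst top [519.3  38.3  64. ] foot far [array([512.8, -22.1,  14. ]), array([533.2, -31. ,  14. ])]
stray [array([623.4, 261.5,  15. ]), array([698.4, 262.4,  15. ]), array([684.5, 146.8,  15. ]), array([611.8, 160.6,  15. ])]
```

move_arm:
  motion:
    - [[0,0,-0.04,0,0,0,1],[0,0,-0.08,0,0,0,1],[0,0,-0.12,0,0,0,1],[0,0,-0.16,0,0,0,1],[0,0,-0.2,0,0,0,1],[0,0,-0.23,0,0,0,1],[0,0,-0.25,0,0,0,1],[0,0,-0.264,0,0,0,1],[0,0,-0.264,0,0,0,1],[0,0,-0.264,0,0,0,1],[0,0,-0.264,0,0,0,0.4],[0,0,-0.264,0,0,0,0.4],[0,0,-0.264,0,0,0,0.4],[0,0,-0.264,0,0,0,0.4],[0,0,-0.264,0,0,0,0.4],[0,0,-0.264,0,0,0,0.4],[0,0,-0.264,0,0,0,0.4],[0,0,-0.264,0,0,0,0.4]]
  newtons: 25

```text
time: 3.2
position: [526.0, 142.2, 18.5]
tcp_rot: [179.9, -0.1, 94.5]
wrist_force: [-1.0, -0.7, 7.8]
width: 0.583
grip_force: 27.0
```

move_arm:
  motion:
    - [[0,0,0.02,0,0,0,0.4],[0,0,0.055,0,0,0,0.4],[0,0,0.095,0,0,0,0.4],[0.01,-0.02,0.12,0,0,0,0.4],[0.02,-0.055,0.12,0,0,-0.03,0.4],[0.032,-0.09,0.12,0,0,-0.06,0.4],[0.045,-0.127,0.12,0,0,-0.09,0.4],[0.058,-0.164,0.12,0,0,-0.12,0.4],[0.07,-0.2,0.12,0,0,-0.15,0.4],[0.084,-0.238,0.12,0,0,-0.18,0.4],[0.097,-0.275,0.12,0,0,-0.21,0.4],[0.108,-0.305,0.12,0,0,-0.22,0.4],[0.116,-0.325,0.12,0,0,-0.22,0.4],[0.12,-0.336,0.12,0,0,-0.22,0.4],[0.12,-0.336,0.12,0,0,-0.22,0.4],[0.12,-0.336,0.12,0,0,-0.22,0.4]]

```text
time: 4.53
position: [645.0, -193.3, 137.1]
tcp_rot: [-180.0, -0.1, 81.9]
wrist_force: [-0.7, 1.5, -0.1]
width: 0.58
grip_force: 26.4
```

```bash
python3 - <<'E'
from h import *
c,s=wrist("w2");print(s["position"],s["tcp_rot"],s["joint_pos"].round(0),s["width"])
E
```

```text
[ 644.97174734 -193.3128728   137.11289783] [-1.79961793e+02 -6.02908954e-02  8.18740400e+01] [ -3.  41.  25.  89. -20.  54.  20.] 0.5797672968962841
```

View pics/w2.png

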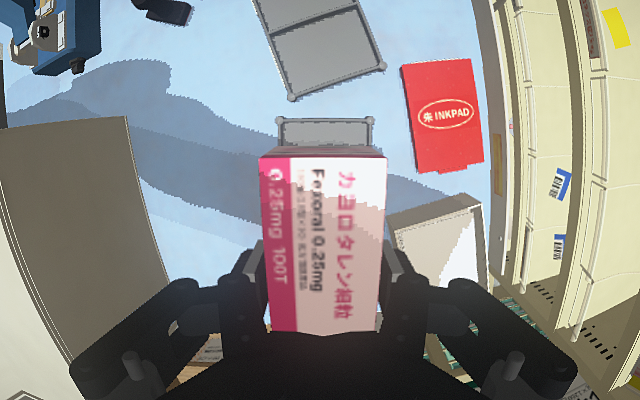

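The held carton (258-387 px wide) covers the carton tray, whose far rim corners show at (277,119) and (373,119). I check the centring.

```bash
python3 - <<'E'
from h import *
W=lambda u,v,h:wat("w2",u,v,h)
a,b=W(277,118,15),W(373,118,15);m=(a+b)/2;d=(b-a)[:2];d/=np.linalg.norm(d);print(a,b,np.linalg.norm(b-a),"yaw",np.degrees(np.arctan2(d[1],d[0])),"centre",m[:2]+68*np.array([d[1],-d[0]]))
print("btray low corners",W(291,99,15),W(385,68,15),"divider L",W(271,37,15))
E
```

```text
[ 614.9 -121.3   15. ] [ 696.1 -132.8   15. ] 82.01030423062707 yaw -8.060940384541983 centre [ 645.96461286 -194.37812482]
btray low corners [ 629.2 -107.1   15. ] [712.3 -90.6  15. ] divider L [620.  -49.6  15. ]
```

move_arm:
  motion:
    - [[0.001,-0.001,-0.03,0,0,0,0.4],[0.001,-0.001,-0.065,0,0,0,0.4],[0.001,-0.001,-0.09,0,0,0,0.4],[0.001,-0.001,-0.105,0,0,0,0.4],[0.001,-0.001,-0.115,0,0,0,0.4],[0.001,-0.001,-0.115,0,0,0,0.4],[0.001,-0.001,-0.115,0,0,0,0.4],[0.001,-0.001,-0.115,0,0,0,0.8],[0.001,-0.001,-0.115,0,0,0,0.8],[0.001,-0.001,-0.115,0,0,0,0.8],[0.001,-0.001,-0.115,0,0,0,0.8],[0.001,-0.001,-0.095,0,0,0,0.8],[0.001,-0.001,-0.06,0,0,0,0.8],[0.001,-0.001,-0.02,0,0,0,0.8],[0.001,0.01,0.02,0,0,0,0.8],[-0.02,0.045,0.05,0,0,0,0.8],[-0.04,0.08,0.06,0,0,0,0.8],[-0.06,0.115,0.063,0,0,0,0.8],[-0.08,0.15,0.063,0,0,0,0.8]]

```text
time: 6.17
position: [568.0, -48.2, 202.1]
tcp_rot: [179.8, -0.1, 81.8]
wrist_force: [1.3, 0.7, -0.5]
width: 0.799
grip_force: 0.0
```

```bash
python3 - <<'E'
from h import *
c=cams.read_camera("scene");a=c["color"][150:380,230:490,::-1];a=cv2.resize(a,None,fx=2,fy=2)
c,s=wrist("w3");print(s["position"],s["tcp_rot"])
cv2.imwrite("pics/w3b.png",np.vstack([c["color"][:200:,:,::-1],np.pad(a,((0,0),(0,120),(0,0)))])[:600])
E
```

```text
[563.56593774 -38.25639257 200.25875217] [-179.74047144   -0.37093583   82.32756864]
```

View pics/w3b.png

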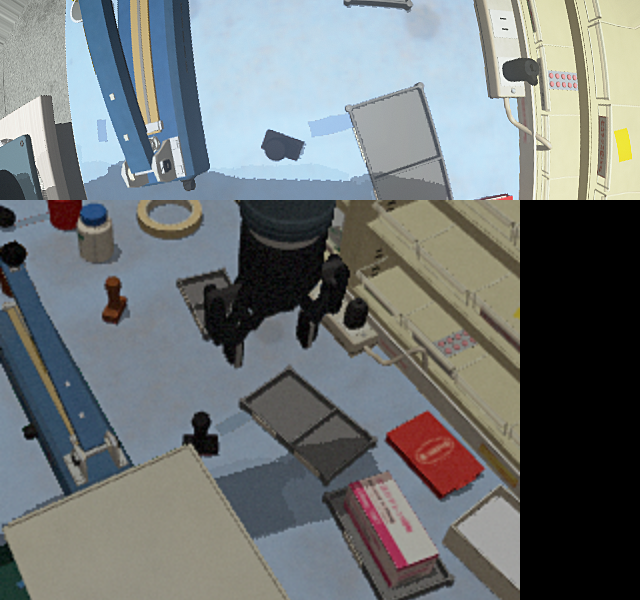

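Carton lies in its tray (scene part). In the wrist part the black stamp handle is at (276,146), with its foot's short edge at (304,138)-(299,160).

```bash
python3 - <<'E'
from h import *
W=lambda u,v,h:wat("w3",u,v,h)
print(W(276,146,64),[W(*p,14) for p in[(305,139),(299,161),(272,131),(264,155)]])
a=cv2.imread("pics/w3.png")[110:180,240:330];a=cv2.resize(a,None,fx=7,fy=7,interpolation=cv2.INTER_CUBIC)
b=cv2.imread("pics/w1.png")[55:110,300:365];b=cv2.resize(b,(630,533)[:2],interpolation=cv2.INTER_CUBIC)
b=cv2.resize(cv2.imread("pics/w1.png")[60:105,305:355],None,fx=7,fy=7,interpolation=cv2.INTER_CUBIC)
b=np.pad(b,((0,0),(0,0),(0,0)));c=np.zeros((600,800,3),np.uint8);a=cv2.resize(a,None,fx=.7,fy=.7);c[:a.shape[0],:a.shape[1]]=a;c[:b.shape[0],450:450+b.shape[1]]=b
cv2.imwrite("pics/st.png",c[:345])
E
```

```text
[525.5   9.3  64. ] [array([549.2,   8.7,  14. ]), array([539.4, -13.9,  14. ]), array([515.4,  22.5,  14. ]), array([502.5,  -1.9,  14. ])]
```

View pics/st.png

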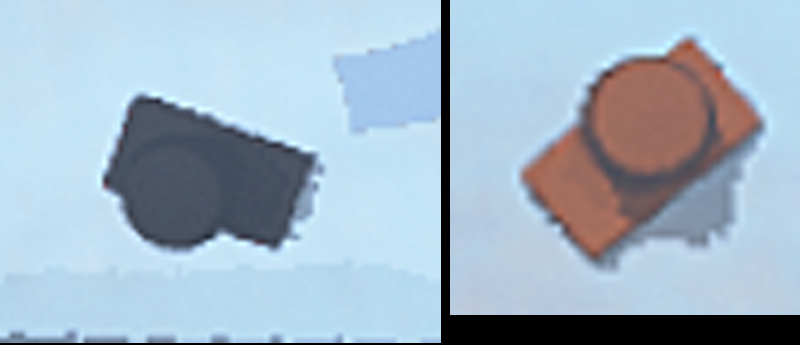

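Black foot corners in the crop: (138,96), (315,155), (278,247), (104,185), handle top (173,195). Brown: (690,38), (762,125), (600,262), (522,175), handle top (650,118).

```bash
python3 - <<'E'
from h import *
for n,f,C,hd in (("black",lambda x,y,h:wat("w3",240+x/4.9,110+y/4.9,h),[(138,96),(315,155),(278,247),(104,185)],(173,195)),
 ("brown",lambda x,y,h:wat("w1",305+(x-450)/7,60+y/7,h),[(522,175),(690,38),(762,125),(600,262)],(650,118))):
    q=np.array([f(*p,14) for p in C])[:,:2];l=(q[1]-q[0])+(q[2]-q[3]);w=(q[0]-q[3])+(q[1]-q[2])
    print(n,q.mean(0),f(*hd,64),"long",np.degrees(np.arctan2(l[1],l[0])),np.linalg.norm(l)/2,np.linalg.norm(w)/2)
s=robot.observe();print(s["position"],s["tcp_rot"],s["time"])
E
```

```text
black [524.325   6.025] [524.4   6.   64. ] long -27.533954533974356 40.99298720513058 21.49011400621225
brown [527.025 258.   ] [526.6 257.7  64. ] long 45.44956532970581 40.553822261286285 21.6730823834544
[565.41280153 -41.17920314 200.1673603 ] [-179.81979641   -0.28282045   82.37916978] 6.2667
```

move_arm:
  motion:
    - [[-0.02,0.025,-0.02,0,0,-0.11,0.8],[-0.041,0.049,-0.06,0,0,-0.22,0.8],[-0.041,0.049,-0.07,0,0,-0.342,0.8],[-0.041,0.049,-0.07,0,0,-0.342,0.8],[-0.041,0.049,-0.07,0,0,-0.342,0.8],[-0.041,0.049,-0.07,0,0,-0.342,0.8],[-0.041,0.049,-0.07,0,0,-0.342,0.8]]

```text
time: 6.85
position: [528.9, -1.4, 131.8]
tcp_rot: [179.8, -0.1, 62.3]
wrist_force: [0.4, 0.2, 0.3]
width: 0.799
grip_force: 0.0
```

move_arm:
  motion:
    - [[0,0,0,0,0,0,0.8],[0,0,0,0,0,0,0.8],[0,0,0,0,0,0,0.8],[0,0,0,0,0,0,0.8]]

```text
time: 7.18
position: [527.3, -0.3, 130.5]
tcp_rot: [180.0, -0.0, 62.3]
wrist_force: [0.2, -0.4, -0.7]
width: 0.797
grip_force: 0.0
```

move_arm:
  motion:
    - [[-0.003,0.006,-0.03,0,0,0,0.8],[-0.003,0.006,-0.065,0,0,0,0.8],[-0.003,0.006,-0.09,0,0,0,0.8],[-0.003,0.006,-0.104,0,0,0,0.8],[-0.003,0.006,-0.104,0,0,0,0.8],[-0.003,0.006,-0.104,0,0,0,0.8],[-0.003,0.006,-0.104,0,0,0,0.1],[-0.003,0.006,-0.104,0,0,0,0.1],[-0.003,0.006,-0.104,0,0,0,0.1],[-0.003,0.006,-0.104,0,0,0,0.1],[-0.003,0.006,-0.104,0,0,0,0.1],[-0.003,0.006,-0.104,0,0,0,0.1],[-0.003,0.006,-0.104,0,0,0,0.1],[-0.003,0.006,-0.104,0,0,0,0.1],[-0.003,0.006,-0.104,0,0,0,0.1],[-0.003,0.006,-0.104,0,0,0,0.1],[-0.003,0.006,-0.104,0,0,0,0.1]]
  newtons: 20

```text
time: 8.6
position: [524.6, 6.1, 27.1]
tcp_rot: [180.0, -0.1, 62.3]
wrist_force: [-1.6, 0.8, 7.6]
width: 0.249
grip_force: 19.4
```

move_arm:
  motion:
    - [[0,0,0.02,0,0,0,0.1],[0,0,0.055,0,0,0,0.1],[0,0,0.09,0,0,0.04,0.1],[0.012,0.015,0.11,0,0,0.1,0.1],[0.03,0.04,0.11,0,0,0.16,0.1],[0.05,0.068,0.11,0,0,0.22,0.1],[0.07,0.095,0.11,0,0,0.28,0.1],[0.09,0.122,0.11,0,0,0.33,0.1],[0.108,0.147,0.11,0,0,0.36,0.1],[0.12,0.163,0.11,0,0,0.361,0.1],[0.127,0.172,0.11,0,0,0.361,0.1],[0.127,0.172,0.11,0,0,0.361,0.1],[0.127,0.172,0.11,0,0,0.361,0.1],[0.127,0.172,0.11,0,0,0.361,0.1]]

```text
time: 9.77
position: [650.3, 176.3, 136.1]
tcp_rot: [-180.0, 0.1, 82.9]
wrist_force: [0.7, -1.2, 0.1]
width: 0.256
grip_force: 19.8
```

```bash
python3 - <<'E'
from h import *
c,s=wrist("w4");print(s["position"],s["tcp_rot"],s["width"])
E
```

```text
[650.32308003 176.26968194 136.09233282] [-1.79961424e+02  6.95764262e-02  8.28758269e+01] 0.2559178009183028
```

View pics/w4.png

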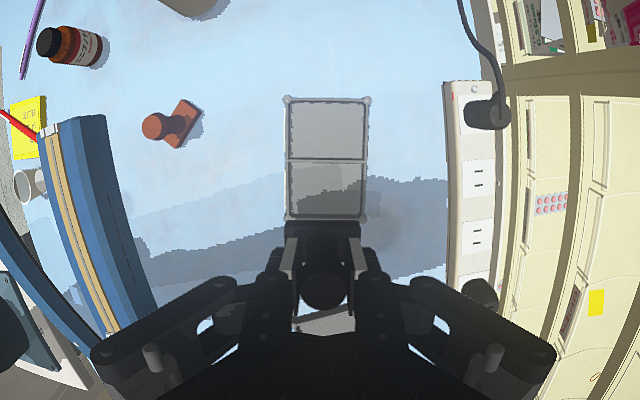

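The tray's rim corners are at (286,98), (370,98), (368,219) and (285,219), divider at row 159. The stamp is held at (322,290).

```bash
python3 - <<'E'
from h import *
W=lambda u,v,h:wat("w4",u,v,h)
q=np.array([W(*p,15) for p in[(286,98),(370,98),(368,219),(285,219)]])[:,:2];y=(q[0]-q[3])+(q[1]-q[2]);c=q.mean(0)
print(q,c,np.linalg.norm(y)/2,np.linalg.norm(q[1]-q[0]),np.linalg.norm(q[3]-q[2]))
a=np.arctan2(-y[0],y[1]);print("yaw",np.degrees(a));u=np.array([-np.sin(a),np.cos(a)]);print("bays",c+26.5*u,c-26.5*u, "div",W(328,159,15))
E
```

```text
[[629.1 263.3]
 [699.5 254.8]
 [687.4 147.9]
 [612.5 157.2]] [657.125 205.8  ] 107.46242366520497 70.91128260016171 75.4751614771376
yaw -7.6739173949364305
bays [660.6636788  232.06266842] [653.5863212  179.53733158] div [657.7 206.6  15. ]
```

move_arm:
  motion:
    - [[0.003,0.003,-0.03,0,0,0,0.1],[0.003,0.003,-0.065,0,0,0,0.1],[0.003,0.003,-0.09,0,0,0,0.1],[0.003,0.003,-0.1,0,0,0,0.1],[0.003,0.003,-0.1055,0,0,0,0.1],[0.003,0.003,-0.1055,0,0,0,0.1],[0.003,0.003,-0.1055,0,0,0,0.1],[0.003,0.003,-0.1055,0,0,0,0.6],[0.003,0.003,-0.1055,0,0,0,0.6],[0.003,0.003,-0.1055,0,0,0,0.6],[0.003,0.003,-0.1055,0,0,0,0.6],[0.003,0.003,-0.085,0,0,0,0.6],[0.003,0.003,-0.05,0,0,0,0.6],[0.003,0.003,-0.01,0,0,0,0.6],[0.003,0.003,0.0,0,0,0,0.6],[0.003,0.003,0.0,0,0,0,0.6]]

```text
time: 11.15
position: [656.9, 181.3, 140.9]
tcp_rot: [179.6, -0.2, 82.9]
wrist_force: [-0.1, -0.3, -0.2]
width: 0.6
grip_force: 0.0
```

move_arm:
  motion:
    - [[-0.02,0.012,0,0,0,0.1,0.7],[-0.045,0.03,0,0,0,0.21,0.7],[-0.065,0.042,0,0,0,0.32,0.7],[-0.085,0.055,0,0,0,0.43,0.7],[-0.1,0.065,0,0,0,0.54,0.7],[-0.115,0.073,0,0,0,0.65,0.7],[-0.127,0.079,0,0,0,0.76,0.7],[-0.127,0.079,0,0,0,0.87,0.7],[-0.127,0.079,0,0,0,0.918,0.7],[-0.127,0.079,0,0,0,0.918,0.7],[-0.127,0.079,0,0,0,0.918,0.7],[-0.127,0.079,0,0,0,0.918,0.7],[-0.127,0.079,0,0,0,0.918,0.7]]

```text
time: 12.23
position: [526.9, 259.7, 135.8]
tcp_rot: [-180.0, 0.0, 135.5]
wrist_force: [-1.6, 0.5, -0.5]
width: 0.702
grip_force: 0.0
```

```bash
python3 - <<'E'
from h import *
c,s=wrist("w5");print(s["position"],s["tcp_rot"],s["width"])
E
```

```text
[526.88922801 259.65039394 135.84551374] [-1.79966360e+02  1.23396129e-04  1.35469624e+02] 0.7016377593401284
```

View pics/w5.png

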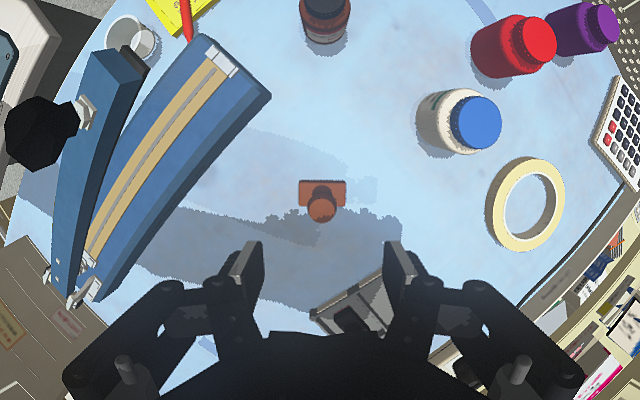

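Foot at (299-346,180-206), handle top (321,206), aligned with the fingers. Also visible: the white bottle's cap (476,121), the brown bottle's cap (325,3) and the knob at far left.

```bash
python3 - <<'E'
from h import *
W=lambda u,v,h:wat("w5",u,v,h)
print(W(321,207,64),W(478,121,80),W(325,3,75),W(327,43,0))
E
```

```text
[523.2 261.   64. ] [552.  385.4  80. ] [423.2 363.4  75. ] [432.7 357.1   0. ]
```

move_arm:
  motion:
    - [[0,-0.002,-0.03,0,0,0,0.7],[0,-0.002,-0.065,0,0,0,0.7],[0,-0.002,-0.095,0,0,0,0.7],[0,-0.002,-0.109,0,0,0,0.7],[0,-0.002,-0.109,0,0,0,0.7],[0,-0.002,-0.109,0,0,0,0.7],[0,-0.002,-0.109,0,0,0,0.1],[0,-0.002,-0.109,0,0,0,0.1],[0,-0.002,-0.109,0,0,0,0.1],[0,-0.002,-0.109,0,0,0,0.1],[0,-0.002,-0.109,0,0,0,0.1],[0,-0.002,-0.109,0,0,0,0.1],[0,-0.002,-0.109,0,0,0,0.1],[0,-0.002,-0.109,0,0,0,0.1],[0,-0.002,-0.109,0,0,0,0.1],[0,-0.002,-0.109,0,0,0,0.1]]
  newtons: 20

```text
time: 13.62
position: [527.9, 258.2, 28.7]
tcp_rot: [179.9, 0.0, 135.5]
wrist_force: [-1.9, -1.4, 7.2]
width: 0.249
grip_force: 19.4
```

move_arm:
  motion:
    - [[0,0,0.02,0,0,0,0.1],[0,0,0.055,0,0,0,0.1],[0,0,0.09,0,0,-0.08,0.1],[0.01,-0.002,0.11,0,0,-0.18,0.1],[0.03,-0.006,0.11,0,0,-0.29,0.1],[0.05,-0.01,0.11,0,0,-0.4,0.1],[0.07,-0.014,0.11,0,0,-0.51,0.1],[0.09,-0.018,0.11,0,0,-0.62,0.1],[0.11,-0.022,0.11,0,0,-0.73,0.1],[0.125,-0.025,0.11,0,0,-0.84,0.1],[0.133,-0.026,0.11,0,0,-0.918,0.1],[0.133,-0.026,0.11,0,0,-0.918,0.1],[0.133,-0.026,0.11,0,0,-0.918,0.1],[0.133,-0.026,0.11,0,0,-0.918,0.1],[0.133,-0.026,0.11,0,0,-0.918,0.1]]

```text
time: 14.87
position: [659.1, 232.5, 137.3]
tcp_rot: [-180.0, -0.0, 83.1]
wrist_force: [-0.6, -0.3, -0.7]
width: 0.247
grip_force: 19.9
```

move_arm:
  motion:
    - [[0.001,0,-0.03,0,0,0,0.1],[0.001,0,-0.065,0,0,0,0.1],[0.001,0,-0.09,0,0,0,0.1],[0.001,0,-0.1,0,0,0,0.1],[0.001,0,-0.1065,0,0,0,0.1],[0.001,0,-0.1065,0,0,0,0.1],[0.001,0,-0.1065,0,0,0,0.1],[0.001,0,-0.1065,0,0,0,0.6],[0.001,0,-0.1065,0,0,0,0.6],[0.001,0,-0.1065,0,0,0,0.6],[0.001,0,-0.1065,0,0,0,0.6],[0.001,0,-0.085,0,0,0,0.6],[0.001,0,-0.05,0,0,0,0.6],[0.001,0,-0.01,0,0,0,0.6],[0.001,0,0.02,0,0,0,0.8],[0.001,0,0.02,0,0,0,0.8],[0.001,0,0.02,0,0,0,0.8]]

```text
time: 16.28
position: [662.5, 232.2, 159.8]
tcp_rot: [179.8, -0.1, 83.0]
wrist_force: [-0.6, 0.4, -0.3]
width: 0.801
grip_force: 0.0
```

move_arm:
  motion:
    - [[-0.015,0.02,0,0,0,0.02,1],[-0.036,0.05,0,0,0,0.06,1],[-0.057,0.08,0,0,0,0.1,1],[-0.078,0.11,0,0,0,0.122,1],[-0.095,0.134,-0.01,0,0,0.122,1],[-0.107,0.151,-0.02,0,0,0.122,1],[-0.107,0.151,-0.02,0,0,0.122,1],[-0.107,0.151,-0.02,0,0,0.122,1],[-0.107,0.151,-0.02,0,0,0.122,1],[-0.107,0.151,-0.02,0,0,0.122,1]]

```text
time: 17.12
position: [555.1, 380.9, 137.0]
tcp_rot: [180.0, 0.1, 89.8]
wrist_force: [0.5, 0.4, 0.0]
width: 0.999
grip_force: 0.0
```

```bash
python3 - <<'E'
from h import *
t=cams.read_camera("scene")["color"][150:280,300:500,::-1]
c,s=wrist("w6");print(s["position"],s["tcp_rot"],s["width"])
cv2.imwrite("pics/w6b.png",np.vstack([c["color"][:320,:,::-1],np.pad(cv2.resize(t,None,fx=2,fy=2),((0,0),(0,240),(0,0)))]))
E
```

```text
[555.25424197 380.99312495 137.2789106 ] [1.79957038e+02 5.16584580e-02 8.97952036e+01] 0.9966196371845193
```

View pics/w6b.png

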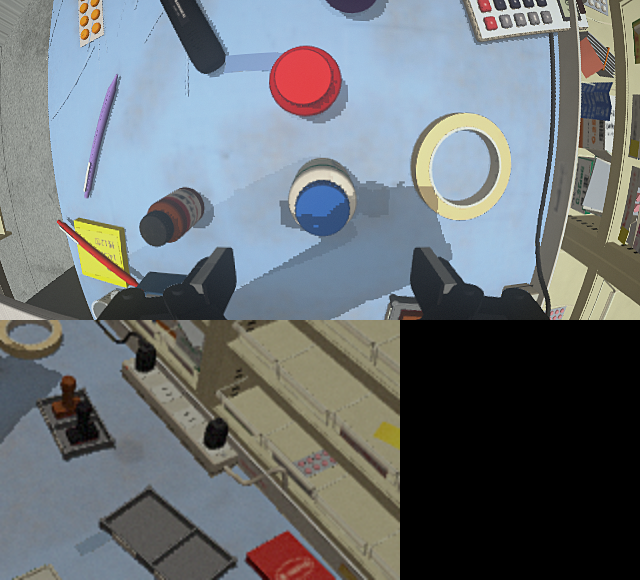

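Both stamps stand in their bays. White bottle's cap top is at (322,208), the brown one's cap at (158,227).

```bash
python3 - <<'E'
from h import *
W=lambda u,v,h:wat("w6",u,v,h)
print(W(322,208,80),W(322,190,66),W(158,227,75),W(194,206,31))
E
```

```text
[554.  387.9  80. ] [554. 397.  66.] [424.9 370.6  75. ] [439.4 374.6  31. ]
```

move_arm:
  motion:
    - [[-0.001,0.004,-0.03,0,0,0,1],[-0.001,0.004,-0.065,0,0,0,1],[-0.001,0.004,-0.095,0,0,0,1],[-0.001,0.004,-0.11,0,0,0,1],[-0.001,0.004,-0.11,0,0,0,1],[-0.001,0.004,-0.11,0,0,0,1],[-0.001,0.004,-0.11,0,0,0,0.4],[-0.001,0.004,-0.11,0,0,0,0.4],[-0.001,0.004,-0.11,0,0,0,0.4],[-0.001,0.004,-0.11,0,0,0,0.4],[-0.001,0.004,-0.11,0,0,0,0.4],[-0.001,0.004,-0.11,0,0,0,0.4],[-0.001,0.004,-0.11,0,0,0,0.4],[-0.001,0.004,-0.11,0,0,0,0.4],[-0.001,0.004,-0.11,0,0,0,0.4],[-0.001,0.004,-0.11,0,0,0,0.4]]
  newtons: 30

```text
time: 18.55
position: [554.2, 387.6, 29.3]
tcp_rot: [179.9, -0.1, 89.9]
wrist_force: [-1.1, -0.4, 7.0]
width: 0.601
grip_force: 30.9
```

move_arm:
  motion:
    - [[0,0,0.02,0,0,0,0.4],[0,0,0.055,0,0,0,0.4],[0,0,0.09,0,0,0,0.4],[0.003,-0.013,0.115,0,0,0.02,0.4],[0.01,-0.04,0.12,0,0,0.04,0.4],[0.018,-0.075,0.12,0,0,0.06,0.4],[0.027,-0.11,0.12,0,0,0.08,0.4],[0.036,-0.146,0.12,0,0,0.1,0.4],[0.045,-0.182,0.12,0,0,0.12,0.4],[0.054,-0.218,0.12,0,0,0.14,0.4],[0.063,-0.254,0.12,0,0,0.16,0.4],[0.072,-0.29,0.12,0,0,0.18,0.4],[0.08,-0.325,0.12,0,0,0.2,0.4],[0.087,-0.355,0.12,0,0,0.21,0.4],[0.092,-0.375,0.12,0,0,0.21,0.4],[0.094,-0.384,0.12,0,0,0.21,0.4],[0.094,-0.384,0.12,0,0,0.21,0.4],[0.094,-0.384,0.12,0,0,0.21,0.4],[0.094,-0.384,0.12,0,0,0.21,0.4]]

```text
time: 20.13
position: [646.7, 6.0, 147.1]
tcp_rot: [-180.0, -0.1, 102.1]
wrist_force: [-0.5, 0.3, -2.0]
width: 0.596
grip_force: 31.9
```

```bash
python3 - <<'E'
from h import *
c,s=wrist("w7");print(s["position"],s["tcp_rot"],s["width"])
E
```

```text
[646.66608521   5.95087829 147.05146983] [-1.79993332e+02 -1.07442999e-01  1.02149924e+02] 0.596470583292365
```

View pics/w7.png

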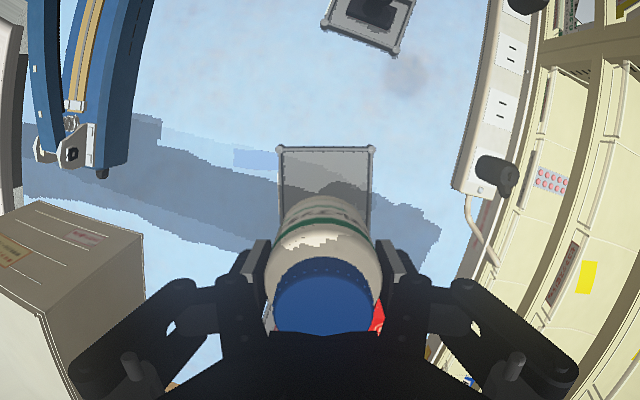

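The white bottle is held over the tray; the tray's far rim corners are at (279,148) and (373,147).

```bash
python3 - <<'E'
from h import *
W=lambda u,v,h:wat("w7",u,v,h)
a,b=W(279,148,15),W(373,147,15);m=((a+b)/2)[:2];d=(b-a)[:2];L=np.linalg.norm(d);d/=L;n=np.array([d[1],-d[0]]);print(a,b,L,np.degrees(np.arctan2(d[1],d[0])),"centre",m+73.5*n,"large",m+42*n,"small",m+114*n)
print(robot.observe()["position"])
E
```

```text
[599.2  37.   15. ] [681.4  55.7  15. ] 84.30023724759018 12.816316284261115 centre [656.60422458 -25.31883745] large [649.61669976   5.3963786 ] small [665.58818506 -64.80982951]
[646.67826563   5.94890605 147.06902968]
```

move_arm:
  motion:
    - [[0.002,-0.001,-0.03,0,0,0,0.4],[0.002,-0.001,-0.065,0,0,0,0.4],[0.002,-0.001,-0.095,0,0,0,0.4],[0.002,-0.001,-0.11,0,0,0,0.4],[0.002,-0.001,-0.1165,0,0,0,0.4],[0.002,-0.001,-0.1165,0,0,0,0.4],[0.002,-0.001,-0.1165,0,0,0,0.4],[0.002,-0.001,-0.1165,0,0,0,0.9],[0.002,-0.001,-0.1165,0,0,0,0.9],[0.002,-0.001,-0.1165,0,0,0,0.9],[0.002,-0.001,-0.1165,0,0,0,0.9],[0.002,-0.001,-0.1165,0,0,0,0.9],[0.002,-0.001,-0.09,0,0,0,0.9],[0.002,-0.001,-0.055,0,0,0,0.9],[0.002,-0.001,-0.015,0,0,0,0.9],[0.002,-0.001,0.02,0,0,0,0.9],[0.002,-0.001,0.05,0,0,0,0.9],[0.002,-0.001,0.05,0,0,0,0.9]]

```text
time: 21.68
position: [653.0, 1.3, 204.4]
tcp_rot: [179.4, 0.1, 101.9]
wrist_force: [0.7, -0.3, 0.2]
width: 0.902
grip_force: 0.0
```

move_arm:
  motion:
    - [[-0.01,0.016,0.02,0,0,0,0.9],[-0.028,0.045,0.04,0,0,0,0.9],[-0.047,0.075,0.05,0,0,0,0.9],[-0.066,0.105,0.05,0,0,0,0.9],[-0.085,0.135,0.05,0,0,0,0.9],[-0.104,0.165,0.05,0,0,0,0.9],[-0.123,0.195,0.05,0,0,0,0.9],[-0.142,0.225,0.05,0,0,0,0.9],[-0.161,0.255,0.05,0,0,0,0.9],[-0.18,0.285,0.03,0,0,0,0.9],[-0.199,0.315,0,0,0,0,0.9],[-0.215,0.34,-0.03,0,0,0,0.9],[-0.228,0.361,-0.05,0,0,0,0.9],[-0.228,0.361,-0.05,0,0,0,0.9],[-0.228,0.361,-0.05,0,0,0,0.9],[-0.228,0.361,-0.05,0,0,0,0.9],[-0.228,0.361,-0.05,0,0,0,0.9],[-0.228,0.361,-0.05,0,0,0,0.9]]

```text
time: 23.18
position: [422.5, 362.0, 148.2]
tcp_rot: [179.9, -0.0, 101.8]
wrist_force: [-0.1, -0.4, 0.0]
width: 0.905
grip_force: 0.0
```

```bash
python3 - <<'E'
from h import *
t=cams.read_camera("scene")["color"][200:380,330:530,::-1]
c,s=wrist("w8");print(s["position"],s["tcp_rot"],s["width"],s["joint_pos"].round())
cv2.imwrite("pics/w8b.png",np.vstack([c["color"][:,:,::-1],np.pad(t,((0,0),(0,440),(0,0)))]))
E
```

```text
[422.25515143 362.20169104 148.13204112] [ 1.79907681e+02 -3.61580377e-02  1.01855723e+02] 0.9017741182845361 [-57.  28.  16. 107. -10.  46. -24.]
```

View pics/w8b.png

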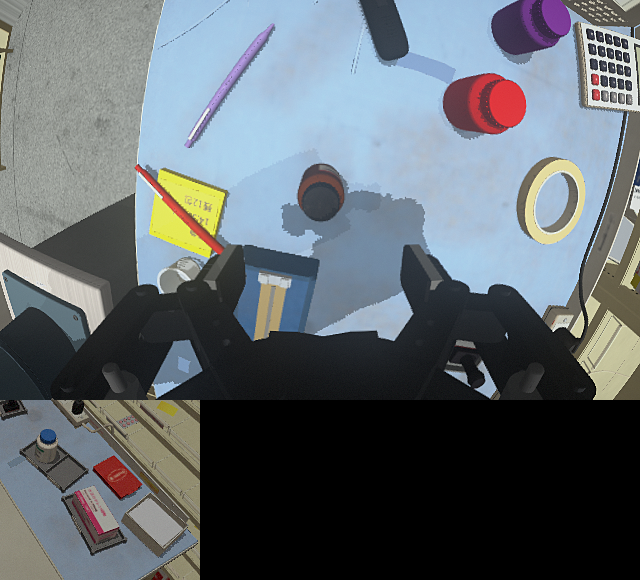

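The white bottle stands in the larger bay (scene crop). The brown cap centre is at (322,200) and the stapler's near edge at row ~250.

```bash
python3 - <<'E'
from h import *
W=lambda u,v,h:wat("w8",u,v,h)
print(W(322,201,75),W(321,183,62),"body far edge",W(321,164,62),"stapler",W(318,258,60),W(247,246,60))
E
```

```text
[419.6 369.4  75. ] [416.7 379.5  62. ] body far edge [413.7 393.8  62. ] stapler [427.3 316.4  60. ] [367.2 314.2  60. ]
```

move_arm:
  motion:
    - [[-0.003,0.006,-0.025,0,0,0,0.9],[-0.003,0.006,-0.06,0,0,0,0.9],[-0.003,0.006,-0.095,0,0,0,0.9],[-0.003,0.006,-0.115,0,0,0,0.9],[-0.003,0.006,-0.121,0,0,0,0.9],[-0.003,0.006,-0.121,0,0,0,0.9],[-0.003,0.006,-0.121,0,0,0,0.9],[-0.003,0.006,-0.121,0,0,0,0.2],[-0.003,0.006,-0.121,0,0,0,0.2],[-0.003,0.006,-0.121,0,0,0,0.2],[-0.003,0.006,-0.121,0,0,0,0.2],[-0.003,0.006,-0.121,0,0,0,0.2],[-0.003,0.006,-0.121,0,0,0,0.2],[-0.003,0.006,-0.121,0,0,0,0.2],[-0.003,0.006,-0.121,0,0,0,0.2],[-0.003,0.006,-0.121,0,0,0,0.2],[-0.003,0.006,-0.121,0,0,0,0.2]]
  newtons: 30

```text
time: 24.7
position: [418.7, 369.5, 27.5]
tcp_rot: [179.9, -0.1, 102.0]
wrist_force: [-0.6, -1.5, 5.8]
width: 0.435
grip_force: 29.4
```

move_arm:
  motion:
    - [[0,0,0.02,0,0,0,0.2],[0,0,0.055,0,0,0,0.2],[0,0,0.09,0,0,0,0.2],[0.006,-0.01,0.125,0,0,0,0.2],[0.016,-0.028,0.15,0,0,0,0.2],[0.032,-0.057,0.16,0,0,0,0.2],[0.05,-0.088,0.165,0,0,0,0.2],[0.068,-0.12,0.165,0,0,0,0.2],[0.086,-0.152,0.165,0,0,0,0.2],[0.104,-0.184,0.165,0,0,0,0.2],[0.122,-0.216,0.165,0,0,0,0.2],[0.14,-0.248,0.165,0,0,0,0.2],[0.158,-0.28,0.165,0,0,0,0.2],[0.176,-0.312,0.165,0,0,0,0.2],[0.194,-0.344,0.165,0,0,0,0.2],[0.212,-0.376,0.165,0,0,0,0.2],[0.228,-0.404,0.165,0,0,0,0.2],[0.24,-0.424,0.165,0,0,0,0.2],[0.246,-0.435,0.165,0,0,0,0.2],[0.246,-0.435,0.165,0,0,0,0.2]]

```text
time: 26.37
position: [664.3, -69.8, 191.3]
tcp_rot: [180.0, 0.1, 101.7]
wrist_force: [0.4, -0.8, -1.1]
width: 0.44
grip_force: 30.8
```

move_arm:
  motion:
    - [[0,0,0,0,0,0,0.2],[0,0,0,0,0,0,0.2],[0,0,0,0,0,0,0.2],[0,0,0,0,0,0,0.2]]

```text
time: 26.7
position: [663.6, -64.1, 191.2]
tcp_rot: [-180.0, -0.1, 102.1]
wrist_force: [1.0, 0.0, -0.8]
width: 0.438
grip_force: 30.8
```

move_arm:
  motion:
    - [[0.001,-0.001,-0.03,0,0,0,0.2],[0.001,-0.001,-0.065,0,0,0,0.2],[0.001,-0.001,-0.1,0,0,0,0.2],[0.001,-0.001,-0.13,0,0,0,0.2],[0.001,-0.001,-0.15,0,0,0,0.2],[0.001,-0.001,-0.161,0,0,0,0.2],[0.001,-0.001,-0.161,0,0,0,0.2],[0.001,-0.001,-0.161,0,0,0,0.2],[0.001,-0.001,-0.161,0,0,0,0.7],[0.001,-0.001,-0.161,0,0,0,0.7],[0.001,-0.001,-0.161,0,0,0,0.7],[0.001,-0.001,-0.161,0,0,0,0.7],[0.001,-0.001,-0.161,0,0,0,0.7],[0.001,-0.001,-0.135,0,0,0,0.7],[0.001,-0.001,-0.1,0,0,0,0.7],[0.001,-0.001,-0.06,0,0,0,0.7],[0.001,-0.001,-0.02,0,0,0,0.7],[0.001,-0.001,0.02,0,0,0,0.7],[0.001,-0.001,0.06,0,0,0,0.7],[0.001,-0.001,0.06,0,0,0,0.7]]

```text
time: 28.37
position: [669.5, -68.3, 260.8]
tcp_rot: [179.2, 0.2, 101.9]
wrist_force: [1.4, -0.0, 0.2]
width: 0.702
grip_force: 0.0
```

move_arm:
  motion:
    - [[-0.02,0.03,0,0,0,0,0.7],[-0.05,0.07,0,0,0,0,0.7],[-0.08,0.11,0.02,0,0,0,0.7],[-0.1,0.15,0.04,0,0,0,0.7],[-0.12,0.18,0.05,0,0,0,0.7],[-0.12,0.2,0.05,0,0,0,0.7],[-0.12,0.2,0.05,0,0,0,0.7],[-0.12,0.2,0.05,0,0,0,0.7],[-0.12,0.2,0.05,0,0,0,0.7]]

```text
time: 29.12
position: [545.0, 132.5, 301.1]
tcp_rot: [180.0, 0.0, 102.0]
wrist_force: [0.3, -0.4, -0.1]
width: 0.699
grip_force: 0.0
```

```bash
python3 - <<'E'
from h import *
c,s=wrist("w9");print(s["position"],s["time"],s["qd"].round(2))
f=lambda a,k:cv2.resize(a[:,:,::-1],None,fx=k,fy=k)
t=f(cams.read_camera("top")["color"][130:230,240:460],2);q=f(cams.read_camera("scene")["color"][170:360,310:480],2)
I=np.zeros((580,790,3),np.uint8);I[:200,:440]=t;I[200:580,:340]=q;w=f(c["color"][:,:],.69);I[200:200+w.shape[0],345:345+w.shape[1]]=w
cv2.imwrite("pics/end.png",I)
E
```

```text
[545.01339764 132.49002791 301.12000534] 29.1167 [ 1.42  0.46  1.14  0.12 -0.01 -0.06 -0.11]
```

View pics/end.png

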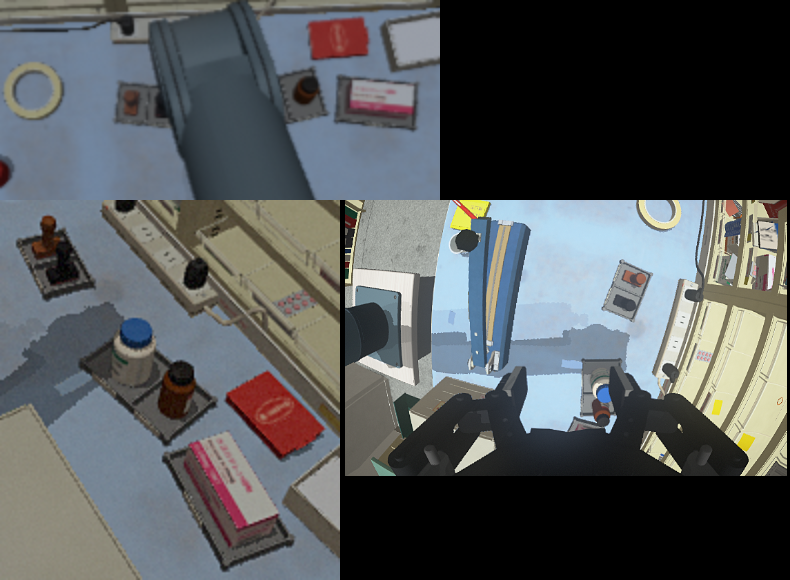

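All five things are in their bays, upright or flat: stamps at lower left, both bottles in the middle, carton at the bottom. The tape and ink pad look undisturbed, so I hand it in.

```bash
python3 -c "
from rig import robot
print(robot.finish_job())"
```

```text
the job is handed in; nothing more can be done
None
```

The job is handed in after about 29 s of robot time: the last camera check showed the carton, both stamps and both bottles in their proper bays and let go, with the tape roll and ink pad where they were.

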